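# Fit a wagon wheel and pin it with its R-clip

### The job

Put the loose wheel on the wagon's bare axle until its hub sits right down on the collar, then push the R-clip's straight leg through the cross hole in the axle until the bow springs over and the clip sits home round the axle. Feel for the hole and ease the clip in: never force it against the axle hard enough to bend it. Leave the other things on the table alone.

Things in the scene. Friction and masses are not known exactly. Their poses are not given: they have to be found in the camera images.
- axle_seat (a point): Centre of the top of the steel collar (34 mm wide) at the wagon's bare upright axle, fixed. z up, x along the axle's cross hole, y towards the fitted wheel. Axle: 20 mm steel bar, top 4 mm bevelled. The 6.5 mm hole goes right through, level, enterable from either end; its centre is anywhere from 53 to 67 mm above this point, and always 14 mm below the axle's end.
- wagon: Wooden pull wagon, immovable, on its side on 40 mm blocks, underside to the robot. Origin on the table midway between its upright axles: bare at y -120 mm, one with a fitted wheel and clip, its end 260 mm up, at y +120 mm; x away from the robot. Upper edge 180 mm, collar top 186 mm up; bed x -16 to +104, y -190 to +190 mm. The axle is a tight push fit: how high it stands differs, unseen in these readings; 80 N shifts it.
- wheel_hub (a point): Loose wheel lying flat, hub boss up: point on the hub's axis, half-way up (24 mm above the underside), z up. Rubber tyre 120 mm across, 24 mm high; plywood disc; grey hub 40 mm across, 48 mm high, standing 24 mm above the tyre; bore 21.5 mm right through; about 0.36 kg. Home on the axle, this point is 24 mm above axle_seat.
- clip_coil (a point): Loose R-clip of 5 mm steel wire lying flat: centre of its two-turn coil (24 mm across, 10 mm high), 5 mm above its underside; grip it here, across y. x along the legs to their tips, z up. Straight leg: along x at y -9.5, z -2.5 mm, blunt tip (edge bevelled 0.8 mm) at x +81.5 mm. The springy bow leg lies on its +y side in the same plane: 7 mm off it (wire centres) at x +33 and +51, seat at x +42, flared tip at x +72 mm.
- clip_seat (a point): Point on the same clip's straight leg opposite the bow's seat, (+42, -9.5, -2.5) mm from clip_coil, same axes; leg tip 39.5 mm ahead. Clip home: this point at the hole's centre. Bow meets the axle with this point about 22 mm short; the push peaks at some 6 N about 13 mm short, eases as the bow springs over, and over the last 5 mm the clip draws itself in; past home it stiffens sharply. Over 25 N on the leg bends it.
- clip: The whole R-clip with its bow, about 45 g; same axes as clip_coil, origin 5 mm below it.
- driftwood_a: Bystander: bent pale stick of driftwood, 145 mm long, 18 mm thick, lying on the table. Origin: centre of its underside.
- driftwood_b: Bystander: pale stick of driftwood, 110 mm long, 16 mm thick. Origin: centre of its underside.
- driftwood_c: Bystander: pale stick of driftwood, 120 mm long, 22 mm thick. Origin: centre of its underside.
- shell_a: Bystander: white limpet shell, 44 mm across. Origin: centre of its underside.
- shell_b: Bystander: white limpet shell, 35 mm across. Origin: centre of its underside.
- screwdriver: Bystander: screwdriver with a wooden handle, 200 mm long. Origin: centre of its underside.
- glue_gun: Bystander: white glue gun lying on its side, 150 mm long. Origin: centre of its underside.
- pencil_glass: Bystander: drinking glass with pencils, 72 mm across, 180 mm high. Origin: centre of its underside.
Things that resemble listed ones, but are neither listed nor needed, are in the scene too. Several things look just like the part that bears wheel_hub: the one meant starts farthest to the robot's left.

How it is judged:
By the outcome, as a careful person would: the job done as asked, in the order asked, and still so for the second after the job is handed in, with the robot touching nothing.
It also fails if it takes over 72 s, if anything falls off the work surface, if the arm or the gripper's body presses on something with over 40 N, if the wrist force passes 120 N, or if a joint passes its speed limit or range.

### The arm

A 6-joint arm with a two-finger parallel gripper is mounted at the origin on the work surface. World frame = base frame: x ahead of the robot, y to its left, z up, the work surface at z = 0. Lengths are in m, angles in rad, forces in N, time in s.
With the tool pointing down it reaches from about 0.275 to 0.825 m from the base axis. Payload 4.9 kg.
Tool frame: the origin (TCP) lies midway between the tips of the shut fingers; the grasp point (between the pads) lies 19 mm behind it (bot.grip_depth is the distance from the TCP to the grasp point, in m); z points along the fingers, y is the line along which they close (so a half turn about z gives the same grasp; the last joint's range is limited). The gripper opens to 85 mm and grips with 20 to 120 N. Pads are 22 mm wide; open, the fingers measure 114 mm over their backs; the gripper's body (76 mm by 85 mm) begins 54 mm behind the grasp point. The pads swing forward as they close: fully open they stand 13 mm farther back than shut.
Start: joints at [-1.29, 0.326, -0.193, 1.052, 0, 1.437], TCP at [0.222, -0.503, 0.195] pointing down, gripper open.
Joint ranges: [-2.65, 2.65], [-0.97, 1.79], [-1.3, 1.35], [-1.93, 2.1], [-1.47, 1.37], [-3.14, 3.14]. Speed limits (rad/s): [2.57, 2.57, 3.14, 3.14, 3.14, 3.14].

### API

Orientations are given as a unit quaternion [w, x, y, z].
In Python, from cell import bot gives the robot as it stands. Calls block until the motion is done:
- bot.move_pose(position, orientation): joint-space move of the TCP to a pose.
- bot.move_linear(position, speed=0.15, rotation=None, until_force=None): straight line of the TCP; rotation=None keeps the orientation; speed is the mean speed in m/s. With until_force (N) it stops when the force on the tool has changed by that much, and returns True; else False.
- bot.goto_joints(angles): joint-space move.
- bot.set_gripper(opening, grasp_force=None): opening from 0.0 (shut) to 1.0 (fully open); grasp_force is the grip in N (None keeps the last); returns when the fingers have stopped.
- bot.wait(seconds).
- bot.solve_ik(position, orientation): joint angles nearest the present ones, or None.
- bot.camera(name): name is "scene" or "top" or "wrist"; returns the picture (480x640x3 uint8, red, green, blue); there is no depth.
- bot.calibration(name): a dict with "mtx" (3x3 intrinsics, pixels), "extrinsics" (4x4, takes a point from world to camera coordinates); the wrist camera has in their place "hand_eye" (4x4, takes a point from camera to tool coordinates, whose origin is the TCP and whose axes are the flange's). Camera axes: x right, y down, z forward; pixel columns grow to the right and rows downward; lengths in m; the calibration is good to about 2 mm. A picture is of the moment at which its call begins: read the wrist's pose just before it. calibration takes no time and is no camera call.
A pose or a line that the arm cannot do raises bot.PlanningError and nothing moves.
- bot.close_job(): hands the job in; it is judged then, once.
Trained networks look in the newest picture that a camera, given by its name, has taken for a name from the list of things; names that differ only in an ending like _2 or _b are one class to them, and where a whole thing is asked for, a point or a joint stands for the part that bears it (a point fixed in the world has none). Each returns a list of dicts, best first, with "confidence" (0 to 1); they miss things now and then, are a little off and sometimes report something else, mostly with a low value. They report only what shows in the picture. A call takes as long as a camera call. They do not tell look-alikes from the thing itself.
- bot.search_frame(camera, thing): "bbox" ([left, top, width, height] in pixels, round what is visible of it).
Readings, each from a call of its own:
- bot.read_clock(): time.
- bot.read_joint_positions(): joint angles.
- bot.read_joint_vel(): joint speeds.
- bot.read_joint_efforts(): joint torques, N m.
- bot.read_position(): TCP position.
- bot.read_tool_rot(): TCP orientation.
- bot.read_ft_force(): force on the tool from outside, world axes, zero at the start.
- bot.read_moment(): the same for the moment, N m.
- bot.read_gripper_width(): opening from 0.0 (shut) to 1.0 (fully open).
- bot.read_finger_force(): force on a finger pad.
Only numpy, scipy, OpenCV 4.12 (cv2) and the standard library are available. Lean on these libraries where they do the work, as an engineer would, in place of code of your own. Each camera call takes 0.05 s, during which the arm holds its last target. There are 200 camera calls.

## Working session

There is one attempt and no reset: what is moved stays moved. The work goes in short steps, each a Python script; the robot and the scene stay as the last script left them, time stands still between calls to the robot, and variables do not carry over. Pictures are saved under pics/ and viewed, at most 10 in all, crops included, and the job is handed in when it is done.

```bash
mkdir -p pics; ls
python3 - <<'E'
from cell import bot
import cv2,numpy as np
for c in ("scene","top"):
    im=bot.camera(c); cv2.imwrite(f"pics/{c}0.png",im[:,:,::-1])
    k=bot.calibration(c); print(c,np.round(k["mtx"],1).tolist(),np.round(k["extrinsics"],3).tolist())
    for t in ("wheel_hub","clip_coil","clip","wagon","axle_seat"):
        try: print(t,[(np.round(d["bbox"]).tolist(),round(d["confidence"],2)) for d in bot.search_frame(c,t)])
        except Exception as e: print(t,e)
print(bot.calibration("wrist"),bot.read_tool_rot(),bot.read_clock())
E
```

```text
pics
scene [[546.1, 0.0, 317.2], [0.0, 546.1, 240.3], [0.0, 0.0, 1.0]] [[0.788, 0.616, -0.017, -0.402], [0.468, -0.616, -0.634, -0.123], [-0.401, 0.491, -0.773, 1.716], [0.0, 0.0, 0.0, 1.0]]
wheel_hub [([187.0, 269.0, 45.0, 38.0], 0.87), ([323.0, 189.0, 40.0, 30.0], 0.82)]
clip_coil [([209.0, 344.0, 10.0, 33.0], 0.52)]
clip [([212.0, 342.0, 7.0, 29.0], 0.57)]
wagon [([322.0, 192.0, 122.0, 161.0], 0.86)]
axle_seat [([323.0, 196.0, 119.0, 160.0], 0.92)]
top [[543.4, 0.0, 316.6], [0.0, 543.4, 240.3], [0.0, 0.0, 1.0]] [[-0.024, -1.0, 0.001, 0.035], [-0.983, 0.023, -0.18, 0.528], [0.18, -0.005, -0.984, 1.377], [0.0, 0.0, 0.0, 1.0]]
wheel_hub [([382.0, 307.0, 43.0, 34.0], 0.87), ([195.0, 271.0, 46.0, 44.0], 0.79)]
clip_coil [([452.0, 263.0, 13.0, 12.0], 0.44)]
clip [([437.0, 262.0, 25.0, 17.0], 0.51)]
wagon [([215.0, 142.0, 164.0, 75.0], 0.93)]
axle_seat [([216.0, 142.0, 163.0, 75.0], 0.59)]
{'mtx': array([[421.59068176,   0.        , 325.00681724],
       [  0.        , 421.59068176, 238.37265035],
       [  0.        ,   0.        ,   1.        ]]), 'hand_eye': array([[-9.07642601e-04, -9.54103733e-01, -2.99474945e-01,
         7.68192738e-02],
       [ 9.99999263e-01, -6.24675944e-04, -1.04060886e-03,
        -8.32815952e-04],
       [ 8.05774007e-04, -2.99475669e-01,  9.54103597e-01,
        -1.79253660e-01],
       [ 0.00000000e+00,  0.00000000e+00,  0.00000000e+00,
         1.00000000e+00]])} [1.00061166e-05 9.78570061e-01 2.05914147e-01 5.22174362e-06] 0.6
```

View pics/scene0.png

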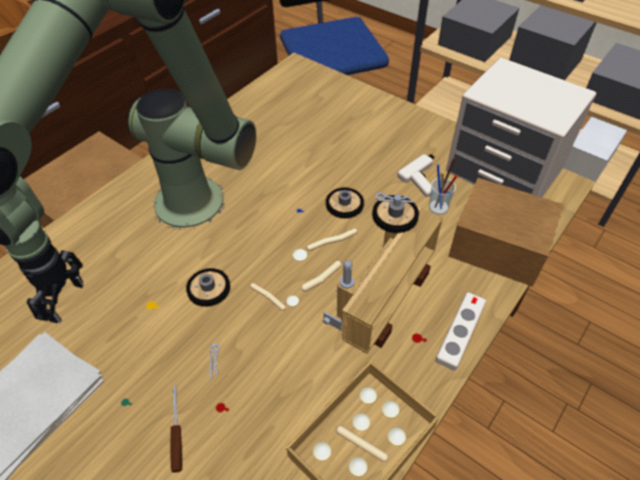

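View pics/top0.png

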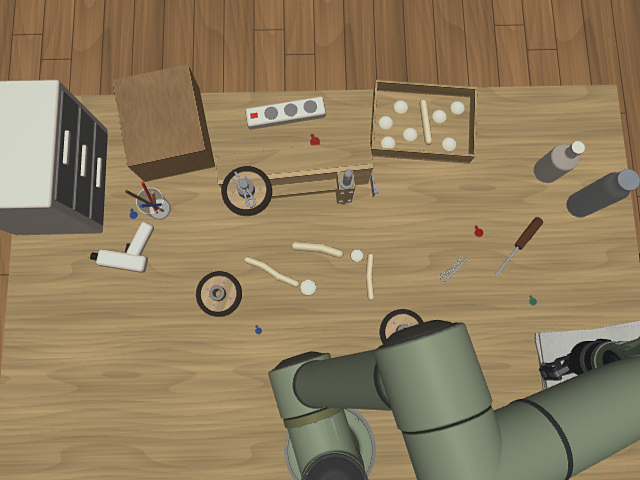

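Scene: the wagon is right of centre, with its bare axle tip at top-view pixel (347,175) and scene pixel (347,270). Three look-alike wheels show. The leftmost loose one is at top (219,293), the other loose one at top (403,325), and the third is fitted. The R-clip lies at top (453,268). Next I look with the wrist camera.

```bash
cat > h.py <<'E'
from cell import bot
import cv2,numpy as np,time
from scipy.spatial.transform import Rotation as R
def fixed(c,u,v,z):
    k=bot.calibration(c);E=np.array(k["extrinsics"]);Tc=np.linalg.inv(E)
    return ray(Tc,np.array(k["mtx"]),u,v,z)
def ray(Tc,K,u,v,z):
    d=Tc[:3,:3]@np.linalg.inv(K)@[u,v,1];o=Tc[:3,3]
    return o+d*(z-o[2])/d[2]
def pose():
    q=np.array(bot.read_tool_rot());T=np.eye(4);T[:3,:3]=R.from_quat(q[[1,2,3,0]]).as_matrix();T[:3,3]=bot.read_position();return T
def wcam(T): return T@np.array(bot.calibration("wrist")["hand_eye"])
def wpix(T,u,v,z): return ray(wcam(T),np.array(bot.calibration("wrist")["mtx"]),u,v,z)
def wproj(T,p):
    c=np.linalg.inv(wcam(T))@np.r_[p,1];m=np.array(bot.calibration("wrist")["mtx"])@c[:3];return m[:2]/m[2]
def down(yaw):  # tool x along world yaw, z down
    q=(R.from_euler('z',yaw)*R.from_quat([1,0,0,0])).as_quat();return [q[3],q[0],q[1],q[2]]
def snap(n):
    T=pose();im=bot.camera("wrist");np.save(f"pics/{n}.npy",T);cv2.imwrite(f"pics/{n}.png",im[:,:,::-1]);return T,im
E
python3 - <<'E'
from h import *
w=fixed("top",219,293,.048);c=fixed("top",453,268,.005);a=fixed("top",347,175,.26)
print(w,c,a)
q=down(0)
bot.move_pose([c[0],c[1],.17],q);snap("clip")
print(bot.search_frame("wrist","clip"),bot.search_frame("wrist","clip_coil"))
bot.move_pose([a[0],a[1],.37],q);snap("axle")
bot.move_pose([w[0],w[1],.33],q);bot.move_linear([w[0],w[1],.17],.2);snap("wheel")
print(bot.search_frame("wrist","wheel_hub"))
print(bot.read_clock())
ims=[cv2.imread(f"pics/{n}.png") for n in("clip","axle","wheel")]
cv2.imwrite("pics/m.png",np.vstack([np.hstack([ims[0][90:390,120:520],ims[1][90:390,120:520]]),np.hstack([ims[2][90:390,120:520],cv2.resize(ims[1],(400,300))])]))
E
```

```text
[0.39645512 0.27688846 0.048     ] [ 0.45241713 -0.34121544  0.005     ] [ 0.63906805 -0.04916767  0.26      ]
[{'bbox': [285.5, 161.2, 92.7, 78.7], 'confidence': 0.7}] [{'bbox': [285.6, 160.6, 91.0, 82.2], 'confidence': 0.78}]
[{'bbox': [243.0, 127.4, 153.1, 145.5], 'confidence': 0.82}, {'bbox': [403.1, 73.6, 181.6, 111.0], 'confidence': 0.52}]
9.0583
```

View pics/m.png

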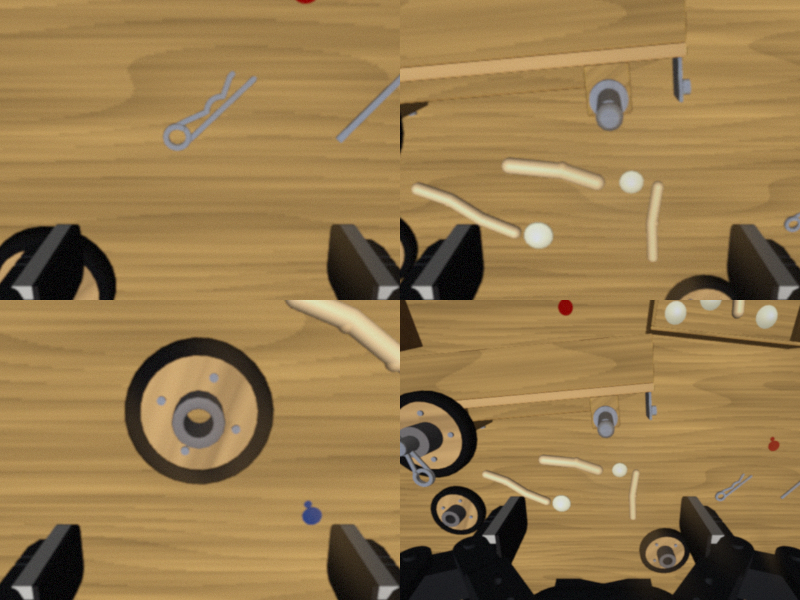

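The montage shows the clip coil at wrist pixel (297,227) with the legs pointing up and right, the straight leg on the lower right and the bow on the upper left. The bare axle tip is near (328,207) and the wheel hub top near (319,212). I'll zoom in to refine these.

Run:
```python
from h import *
def z(n,u,v,w,h,s):
    im=cv2.imread(f"pics/{n}.png")[v:v+h,u:u+w];im=cv2.resize(im,None,fx=s,fy=s,interpolation=cv2.INTER_CUBIC)
    for i in range(0,w,10): cv2.putText(im,str(u+i),(i*s,8),0,.3,(0,0,255));cv2.line(im,(i*s,10),(i*s,16),(0,0,255))
    for i in range(0,h,10): cv2.putText(im,str(v+i),(0,i*s+4),0,.3,(0,0,255));cv2.line(im,(20,i*s),(26,i*s),(0,0,255))
    return im
a=z("axle",300,160,50,70,8);b=z("wheel",285,180,66,60,6)
c=z("clip",275,155,110,90,4)
cv=np.zeros((600,800,3),np.uint8);cv[:560,:400]=a[:560,:400];cv[:240,400:]=b[60:300,:400] if 0 else cv2.resize(b,(400,364))[:240]
cv[240:600,400:800]=cv2.resize(c,(400,327)).__class__ and cv2.copyMakeBorder(cv2.resize(c,(400,327)),0,33,0,0,0)
cv2.imwrite("pics/z.png",cv)
```

```text
(no output)
```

View pics/z.png

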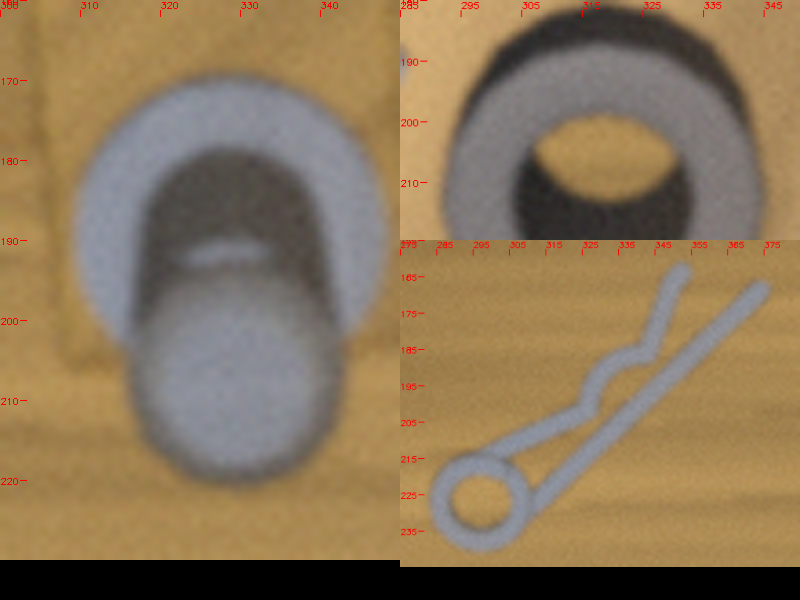

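The hub top centre is at about (318.7,212.7). The axle barrel is centred at u≈329 and its bevel base at v≈207.5. The collar spans u 309.3–347.8 with its top edge at v 169.3, and the clip coil is at about (297,227). Next I solve for the poses and grasp the wheel.

Run:
```python
from h import *
from scipy.optimize import least_squares
T=np.load("pics/axle.npy");th=np.linspace(0,2*np.pi,181)
def box(T,x,y,z,r):
    p=np.array([wproj(T,[x+r*np.cos(t),y+r*np.sin(t),z]) for t in th]);return p[:,0].min(),p[:,0].max(),p[:,1].min(),p[:,1].max()
def f(s):
    c=box(T,s[0],s[1],.186,.017);return [c[0]-309.3,c[1]-347.8,c[2]-169.3]
s=least_squares(f,[.64,-.05],x_scale=.01,diff_step=1e-3);print("axle collar",s.x,s.fun)
def g(p):
    a=box(T,s.x[0],s.x[1],p[0],.010);return [a[0]-316,a[1]-342.3,a[3]-220.5]
r=least_squares(g,[.256],diff_step=1e-3);print("bevel z",r.x,r.fun)
for e in (((120,162),(405,135)),((120,175),(405,144))):
    a,b=[wpix(T,*q,.18) for q in e];d=a-b;print("yaw",np.arctan2(-d[0],d[1]),a,b)
W=np.load("pics/wheel.npy")
def h(s):
    c=box(W,s[0],s[1],.048,.02);b=box(W,s[0],s[1],.048,.01075);return [c[0]-292,c[1]-345.5,c[2]-187,b[0]-303.8,b[1]-333.5,b[2]-198.5]
w=least_squares(h,[.396,.277],x_scale=.01,diff_step=1e-3);print("wheel",w.x,w.fun)
x,y=w.x
C=np.load("pics/clip.npy")
def cp(u,v,z): return wpix(C,275+(u-400)/400*110,155+(v-240)/327*90,z)
co=cp(480,502,.01);t=cp(762,289,.0025);b=cp(534,503,.0025);print("coil",co,"tip",t,"yaw",np.arctan2(*(t-b)[1::-1]),np.linalg.norm(t-b))
np.savez("est.npz",axle=s.x,wheel=w.x,coil=co,zb=r.x)
bot.move_linear([x,y,.06],.2);bot.move_linear([x,y,.023],.08)
bot.set_gripper(0.0,60);print(bot.read_gripper_width()*85,bot.read_finger_force())
bot.move_linear([x,y,.15],.15);bot.move_linear([x,y,.30],.2)
print(bot.read_ft_force(),bot.read_gripper_width()*85)
snap("held");print(bot.read_clock())
i=cv2.imread("pics/held.png")[190:350,220:420];cv2.imwrite("pics/heldz.png",cv2.resize(i,None,fx=3.5,fy=3.5,interpolation=2))
```

```text
Traceback (most recent call last):
  File "h.py", line 15, in wproj
    c=np.linalg.inv(wcam(T))@np.r_[p,1];m=np.array(bot.calibration("wrist")["mtx"])@c[:3];return m[:2]/m[2]
                    ~~~~^^^
  File "h.py", line 12, in wcam
    def wcam(T): return T@np.array(bot.calibration("wrist")["hand_eye"])
                                   ~~~~~~~~~~~~~~~^^^^^^^^^
ValueError: time passes only in moves, steps and waits
```

Too many calibration calls, so I'll cache it.

```bash
sed -i 's/np.array(bot.calibration("wrist")\["hand_eye"\])/HE/; s/np.array(bot.calibration("wrist")\["mtx"\])/KW/g; /^def fixed/i _k=bot.calibration("wrist");HE=np.array(_k["hand_eye"]);KW=np.array(_k["mtx"])' h.py
cat >> h.py <<'E'
th=np.linspace(0,2*np.pi,181)
def box(T,x,y,z,r):
    p=np.array([wproj(T,[x+r*np.cos(t),y+r*np.sin(t),z]) for t in th]);return p[:,0].min(),p[:,0].max(),p[:,1].min(),p[:,1].max()
E
cat > a.py <<'E'
from h import *
from scipy.optimize import least_squares
T=np.load("pics/axle.npy")
def f(s):
    c=box(T,s[0],s[1],.186,.017);return [c[0]-309.3,c[1]-347.8,c[2]-169.3]
s=least_squares(f,[.64,-.05],x_scale=.01,diff_step=1e-3);print("axle collar",s.x,s.fun)
def g(p):
    a=box(T,s.x[0],s.x[1],p[0],.010);return [a[0]-316,a[1]-342.3,a[3]-220.5]
r=least_squares(g,[.256],diff_step=1e-3);print("bevel z",r.x,r.fun)
for e in (((120,162),(405,135)),((120,175),(405,144))):
    a,b=[wpix(T,*q,.18) for q in e];d=a-b;print("yaw",np.arctan2(-d[0],d[1]),a,b)
W=np.load("pics/wheel.npy")
def h(s):
    c=box(W,s[0],s[1],.048,.02);b=box(W,s[0],s[1],.048,.01075);return [c[0]-292,c[1]-345.5,c[2]-187,b[0]-303.8,b[1]-333.5,b[2]-198.5]
w=least_squares(h,[.396,.277],x_scale=.01,diff_step=1e-3);print("wheel",w.x,w.fun)
x,y=w.x
C=np.load("pics/clip.npy")
def cp(u,v,z): return wpix(C,275+(u-400)/400*110,155+(v-240)/327*90,z)
co=cp(480,502,.01);t=cp(762,289,.0025);b=cp(534,503,.0025);print("coil",co,"tip",t,"yaw",np.arctan2(*(t-b)[1::-1]),np.linalg.norm(t-b))
np.savez("est.npz",axle=s.x,wheel=w.x,coil=co,zb=r.x)
bot.move_linear([x,y,.06],.2);bot.move_linear([x,y,.023],.08)
bot.set_gripper(0.0,60);print(bot.read_gripper_width()*85,bot.read_finger_force())
bot.move_linear([x,y,.15],.15);bot.move_linear([x,y,.30],.2)
print(bot.read_ft_force(),bot.read_gripper_width()*85)
snap("held");print(bot.read_clock())
i=cv2.imread("pics/held.png")[190:350,220:420];cv2.imwrite("pics/heldz.png",cv2.resize(i,None,fx=3.5,fy=3.5,interpolation=2))
E
python3 a.py
```

```text
axle collar [ 0.64599286 -0.0522061 ] [-0.31492869  0.3148771   0.0086554 ]
bevel z [0.25355873] [-0.71044102  0.91871164 -0.20697166]
yaw 0.09012547109307743 [0.6688522  0.12849553 0.18      ] [ 0.69105876 -0.11723301  0.18      ]
yaw 0.10448569660202348 [0.65757609 0.13017466 0.18      ] [ 0.68356419 -0.11764361  0.18      ]
wheel [0.39812597 0.28309793] [-0.42650716  0.32509953 -0.52226282  0.32249459 -0.22090616  0.54067114]
coil [ 0.43173056 -0.31730791  0.01      ] tip [ 0.47947227 -0.38140747  0.0025    ] yaw -0.8028574369647438 0.07218044158675704
0.20993226492102576 0.0
[-0.40462363 -0.93274189  0.4128747 ] 0.02032900050347183
13.0833
```

View pics/heldz.png

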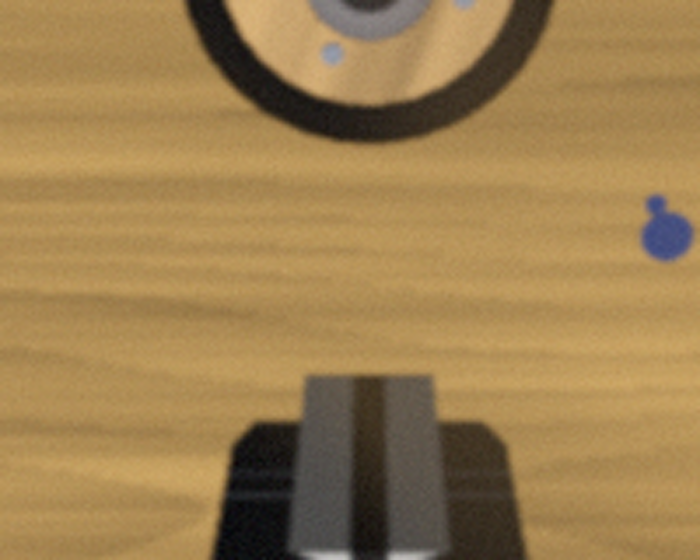

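The grasp missed. The fingers shut on nothing, and the wheel still lies ahead of them with its hub near wrist pixel (326,188). I'll check the geometry.

Run:
```python
from h import *
T=np.load("pics/held.npy");print(np.round(T,4).tolist());print(np.round(np.load("pics/wheel.npy"),4).tolist())
x,y=np.load("est.npz")["wheel"]
print("pred hub",wproj(T,[x,y,.048]),"TCP",wproj(T,T[:3,3]),"pad edge",wproj(T,T[:3,3]+[.011,0,0]),wproj(T,T[:3,3]+[.011,0,.038]))
bot.camera("top");print(bot.search_frame("top","wheel_hub"))
im=bot.camera("scene");print(bot.search_frame("scene","wheel_hub"))
a=cv2.imread("pics/held.png");b=cv2.resize(im[:400,100:500,::-1],(480,480))
cv2.imwrite("pics/dbg.png",np.hstack([cv2.resize(a,(400,300)),cv2.resize(im[60:360,100:500,::-1],(400,300))]))
```

```text
[[1.0, -0.0, -0.0021, 0.3975], [-0.0, -1.0, -0.0011, 0.2827], [-0.0021, 0.0011, -1.0, 0.2985], [0.0, 0.0, 0.0, 1.0]]
[[1.0, -0.0, 0.0012, 0.3971], [-0.0, -1.0, 0.0006, 0.2772], [0.0012, -0.0006, -1.0, 0.1708], [0.0, 0.0, 0.0, 1.0]]
pred hub [325.59939608 182.82397784] TCP [327.34394832 280.11998851] pad edge [327.36216024 257.65140461] [327.95856956 293.48961911]
[{'bbox': [194.7, 270.1, 47.9, 47.3], 'confidence': 0.67}, {'bbox': [382.2, 310.6, 43.6, 47.7], 'confidence': 0.6}]
[{'bbox': [325.5, 189.3, 40.5, 29.3], 'confidence': 0.79}, {'bbox': [185.7, 264.4, 43.1, 39.9], 'confidence': 0.72}]
```

View pics/dbg.png

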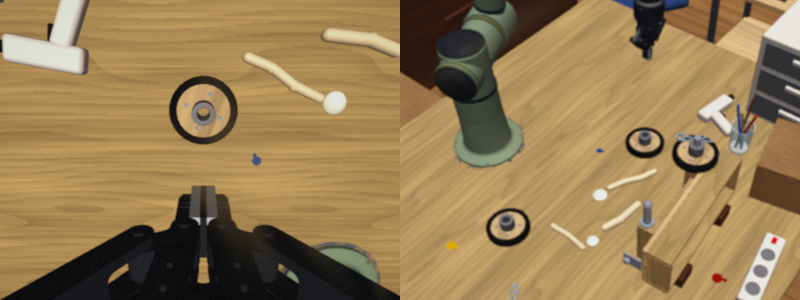

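The wheel hasn't moved (hub predicted at (325.6,182.8), seen at about the same spot), so the fingers must have closed above it. I'll check the real finger-tip length by touching the table gently.

Run:
```python
from h import *
bot.move_linear([.30,.30,.08],.25)
bot.wait(.1);print(bot.read_position(),bot.read_ft_force())
print(bot.move_linear([.30,.30,.0-.003],.05,until_force=4));print(bot.read_position(),bot.read_ft_force(),bot.read_gripper_width())
im=bot.camera("scene");cv2.imwrite("pics/t.png",cv2.resize(im[40:240,150:400,::-1],(750,600)));print(bot.read_clock())
```

```text
[0.30146418 0.30070429 0.08111418] [-0.76420108 -0.43658346  0.59408793]
False
[ 0.30022127  0.30015623 -0.00274886] [ 0.58749207 -0.41474194 -0.23247869] 0.002683654065343321
16.3583
```

View pics/t.png

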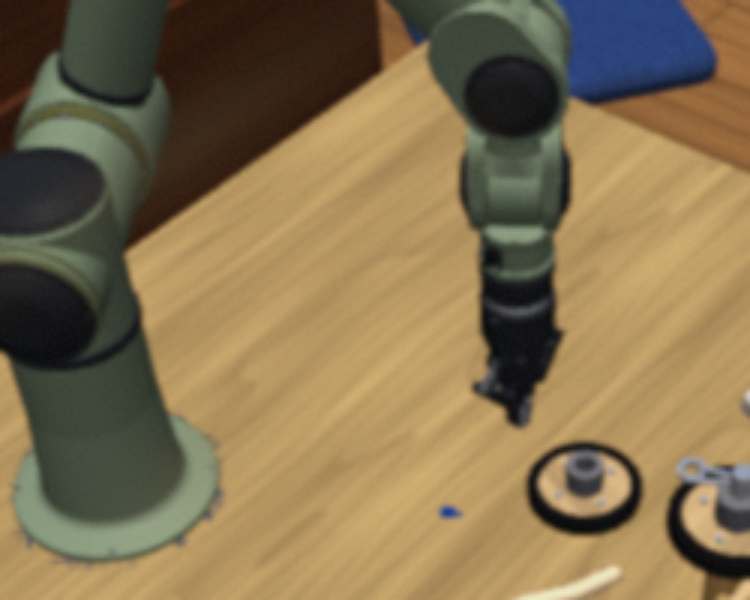

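At TCP z = -3 mm the fingers still hover above the table, so the real tips are tens of millimetres short of the reported TCP. I'll measure the offset by touch.

Run:
```python
from h import *
print(bot.move_linear([.30,.30,-.03],.08,until_force=4),bot.read_position())
print(bot.move_linear([.30,.30,-.06],.04,until_force=4));print(bot.read_position(),bot.read_ft_force(),bot.read_joint_positions())
snap("touch");print(bot.read_clock())
```

```text
False [ 0.29974437  0.29981735 -0.03011621]
True
[ 0.3007798  0.3005896 -0.0360659] [-0.90693684  0.1970244   7.67876821] [ 6.11110971e-01  4.28582632e-01 -7.85422537e-01  3.55011812e-01
  1.60956370e-05 -2.53055489e+00]
17.25
```

Contact comes at TCP z = -36 mm, so the real tips sit 36 mm behind the reported TCP. I'll apply that offset and grasp again.

```bash
echo 'DZ=-.036  # command z = wanted tip z + DZ' >> h.py
python3 - <<'E'
from h import *
print(bot.grip_depth)
x,y=np.load("est.npz")["wheel"];y-=.001
bot.move_linear([.30,.30,.08],.25);bot.set_gripper(1.0)
bot.move_linear([x,y,.08+DZ],.2);print(bot.move_linear([x,y,.023+DZ],.06,until_force=6),bot.read_position())
bot.set_gripper(0.0,60);print(bot.read_gripper_width()*85,bot.read_finger_force())
bot.move_linear([x,y,.15],.2);bot.move_linear([x,y,.27],.25);bot.wait(.3)
print(bot.read_ft_force(),bot.read_gripper_width()*85)
snap("held2");print(bot.read_clock())
i=cv2.imread("pics/held2.png")[170:410,170:490];cv2.imwrite("pics/h2.png",cv2.resize(i,None,fx=2.5,fy=2.5,interpolation=2))
E
```

```text
0.0187
False [ 0.39843551  0.2822307  -0.012749  ]
38.52795471769971 59.627853501588106
[-0.79270266 -0.10353982 -3.85686778] 38.33457449020293
22.8917
```

View pics/h2.png

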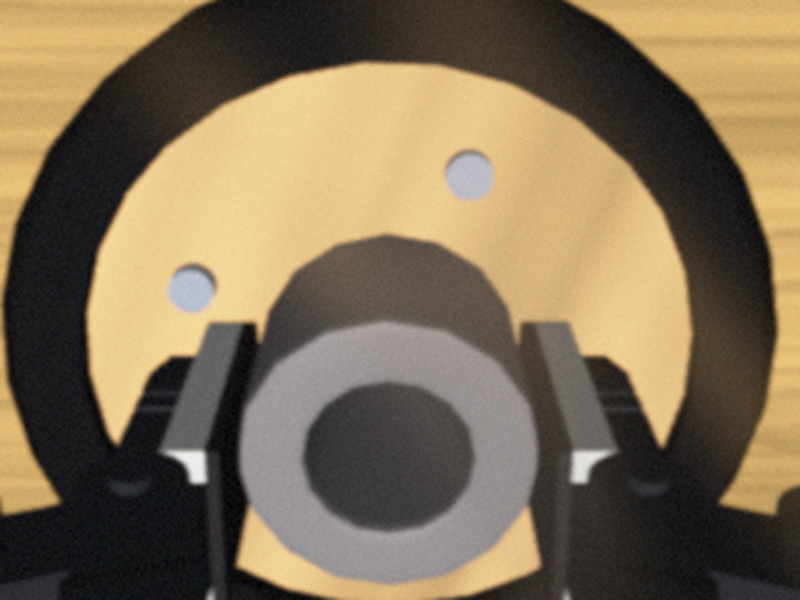

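The wheel is held level, with its bore centre at about wrist pixel (325.6,352.5). Next I fit its offset from the tool and put it on the axle, stopping on force.

Run:
```python
from h import *
from scipy.optimize import least_squares
T=np.load("pics/held2.npy");e=np.load("est.npz")
def f(s):
    c=box(T,s[0],s[1],s[2],.02);b=box(T,s[0],s[1],s[2],.01075)
    return np.subtract(c+b,[266,384.8,298.8,403.6,291.6,359.6,322.4,382.8])
s=least_squares(f,[*T[:2,3],.33],x_scale=.01,diff_step=1e-3);d=s.x-T[:3,3];print("hub top rel TCP",d,np.round(s.fun,1))
q=e["axle"]-d[:2];print("cmd from image",q,"cmd from blind",e["axle"]-[0,.001],"zb",e["zb"])
```

```text
hub top rel TCP [-0.00139217  0.00092733  0.05782049] [-1.1  1.3 -0.6  0.3  1.3 -1.5  1.9 -1.7]
cmd from image [ 0.64738504 -0.05313343] cmd from blind [ 0.64599286 -0.0532061 ] zb [0.25355873]
```

```bash
cat > b.py <<'E'
from h import *
from scipy.optimize import least_squares
def I(p): T=np.eye(4);T[:3,:3]=np.diag([1,-1,-1]);T[:3,3]=p;return T
def fit(T,obs,s0): # obs: list of (z or None,r,{idx:pix})
    def f(s): return [box(T,s[0],s[1],z,r)[i]-v for z,r,o in obs for i,v in o.items()]
    r=least_squares(f,s0,x_scale=.01,diff_step=1e-3);return r.x
w=fixed("top",219,293,.048);a=fixed("top",347,175,.26)
W=fit(I([w[0],w[1],.17]),[(.048,.02,{0:292,1:345.5,2:187}),(.048,.01075,{0:303.8,1:333.5,2:198.5})],w[:2])
TA=I([a[0],a[1],.37]);A=fit(TA,[(.186,.017,{0:309.3,1:347.8,2:169.3})],a[:2])
zs=np.arange(.245,.266,.002);print("bevel-base z",zs[np.argmin([abs(box(TA,*A,z,.01)[3]-220.5) for z in zs])])
e=np.load("est.npz");cmd=e["wheel"]-[0,.001]   # where it was gripped
off=W-cmd                                       # hub rel. TCP
A=A-np.r_[0,.0]; p=A-off
print("W",W,"A",A,"off",off,"cmd",p, "axle T read",np.load("pics/axle.npy")[:3,3]-TA[:3,3])
p[1]=A[1]-.001  # fingers centre the hub in y
np.savez("axle.npz",A=A,p=p,off=off)
x,y=p
bot.move_linear([.398,.282,.31],.25);bot.move_linear([x,y,.31],.3);bot.move_linear([x,y,.275],.15);bot.wait(.2)
f0=np.array(bot.read_ft_force())
hit=bot.move_linear([x,y,.205],.04,until_force=8)
print(hit,bot.read_position(),np.array(bot.read_ft_force())-f0,bot.read_moment(),bot.read_clock())
E
python3 b.py
```

```text
bevel-base z 0.255
W [0.39749152 0.28268244] A [ 0.64656283 -0.05106024] off [-0.00063444  0.00058451] cmd [ 0.64719728 -0.05164475] axle T read [-0.00042415 -0.00111858 -0.00088411]Traceback (most recent call last):
  File "b.py", line 18, in <module>
    bot.move_linear([.398,.282,.31],.25);bot.move_linear([x,y,.31],.3);bot.move_linear([x,y,.275],.15);bot.wait(.2)
                                         ~~~~~~~~~~~~~~~^^^^^^^^^^^^^^
cell.PlanningError: the arm cannot follow that straight line within its joint ranges
```

```bash
python3 - <<'E'
s=open("b.py").read()
i=s.index("p[1]=A[1]");s=s[:i]+'''c,n=np.cos(-.3),np.sin(-.3);o=np.array([[c,-n],[n,c]])@[-.0006,.001]
x,y=p=A-o;np.savez("axle.npz",A=A,p=p,o=o);Q=down(-.3)
bot.move_pose([x,y,.31],Q);bot.move_linear([x,y,.275],.15);bot.wait(.2)
f0=np.array(bot.read_ft_force())
hit=bot.move_linear([x,y,.205],.04,until_force=8)
print(hit,bot.read_position(),np.array(bot.read_ft_force())-f0,bot.read_moment(),bot.read_clock())
'''
open("b.py","w").write(s)
E
python3 b.py
```

```text
bevel-base z 0.255
W [0.39749494 0.28268273] A [ 0.64656624 -0.05106017] off [-0.00063102  0.0005848 ] cmd [ 0.64719726 -0.05164497] axle T read [-0.00042415 -0.00111858 -0.00088411]
False [ 0.64664435 -0.05252476  0.20504994] [-3.32583189 -3.88158321  0.74408674] [-0.78862911  0.66104866 -0.01275553] 27.225
```

The wheel is over the axle with only slight side load. I'll ease it and seat it.

Run:
```python
from h import *
x,y=np.load("axle.npz")["p"]
x-=.0005;y-=.0006
bot.move_linear([x,y,.203],.05);print(bot.read_ft_force())
print(bot.move_linear([x,y,.160],.03,until_force=14),bot.read_position(),bot.read_ft_force(),bot.read_clock())
```

```text
[-0.12565975 -1.09646128 -5.1947209 ]
True [ 0.64636221 -0.05258413  0.17371517] [-1.1593362  -0.07681988  3.52622381] 28.4333
```

The hub bottomed at TCP z 0.1737 against 0.173 expected, so it is on the collar. Next: release, touch the axle end and the table for heights, then grip the clip.

```bash
cat >> h.py <<'E'
def avg(n=8): return np.mean([np.r_[bot.read_position(),bot.read_ft_force()] for _ in range(n)],0)
E
python3 - <<'E'
from h import *
x,y=np.load("axle.npz")["p"]-[.0005,.0006]
bot.set_gripper(1.0);bot.move_linear([x,y,.30],.25)
bot.set_gripper(0.0,20);bot.move_linear([x,y,.255],.2)
h=bot.move_linear([x,y,.20],.03,until_force=4);a=avg();print("axle touch",h,a)
bot.move_linear([x,y,.30],.25)
C=np.eye(4);C[:3,:3]=np.diag([1,-1,-1]);c=fixed("top",453,268,.005);C[:3,3]=[c[0],c[1],.17]
co=wpix(C,297,227.1,.01);print("coil",co);yaw=-.81
t=co+[-.07*np.cos(yaw),-.07*np.sin(yaw),0]
q=down(yaw)
bot.move_pose([t[0],t[1],.16],q);bot.move_linear([t[0],t[1],0],.25)
h=bot.move_linear([t[0],t[1],-.05],.03,until_force=4);b=avg();print("table touch",h,b)
bot.move_linear([t[0],t[1],.02],.25);bot.set_gripper(.5)
bot.move_linear([co[0],co[1],.05],.25)
snap("preclip")
np.savez("z.npz",zt=a[2],z0=b[2],co=co);print("axle end",a[2]-b[2],bot.read_clock())
i=cv2.imread("pics/preclip.png")[110:350,180:500];cv2.imwrite("pics/pc.png",cv2.resize(i,None,fx=2.5,fy=2.5,interpolation=2))
E
```

```text
axle touch True [ 0.64633173 -0.05279538  0.22178021 -1.75645773  0.18834713  4.18396687]
coil [ 0.43185103 -0.31669779  0.01      ]
table touch True [ 0.38348012 -0.26592194 -0.03605672 -0.1504953   1.28363704  8.28000702]
axle end 0.2578369272702815 37.0167
```

View pics/pc.png

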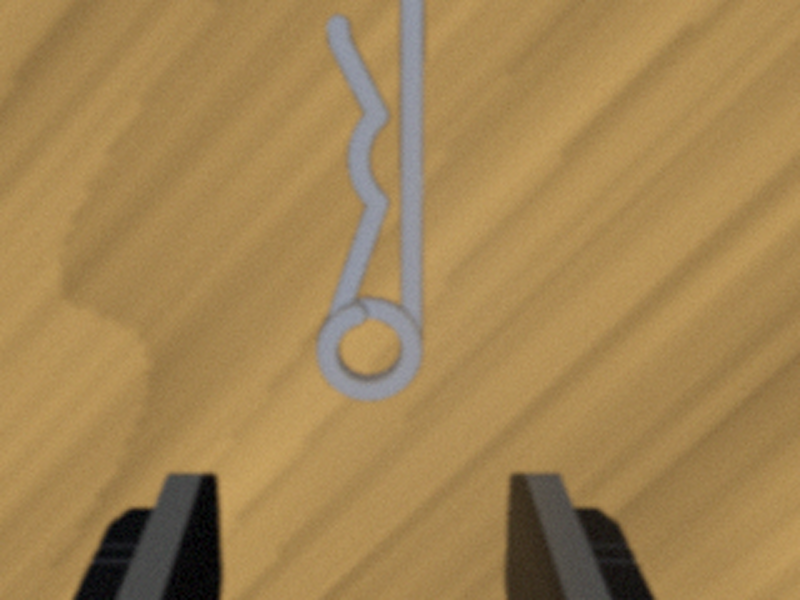

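The clip lies exactly along tool x, with its coil at wrist pixel (327.6,250) and the straight leg vertical at u≈344. I'll grip it, lift it and check.

Run:
```python
from h import *
z=np.load("z.npz");co=z["co"];yaw=-.81
T=np.eye(4);T[:3,:3]=R.from_euler('z',yaw).as_matrix()@np.diag([1,-1,-1]);T[:3,3]=[co[0],co[1],.05]
c2=wpix(T,327.6,250,.01);d=T[:3,:3].T@(c2-co);print("coil in tool frame (x,y) mm",d*1e3)
p=c2.copy();p[:2]-=(R.from_euler('z',yaw).as_matrix()@[0,.001,0])[:2]
bot.move_linear([p[0],p[1],-.02],.2)
h=bot.move_linear([p[0],p[1],-.0352],.04,until_force=4);b=avg();print(h,b)
bot.set_gripper(0.0,40);a=avg();print("grip",bot.read_gripper_width()*85,bot.read_finger_force(),a)
zc=a[2]
bot.move_linear([p[0],p[1],.03],.15);bot.move_linear([p[0],p[1],.26],.3)
print(bot.read_gripper_width()*85)
snap("hc");np.savez("clip.npz",zc=zc,zcmd=-.0352)
print(bot.read_clock())
i=cv2.imread("pics/hc.png")[110:350,180:500];cv2.imwrite("pics/hc2.png",cv2.resize(i,None,fx=2.5,fy=2.5,interpolation=2))
```

```text
coil in tool frame (x,y) mm [0.15068788 0.75952512 0.        ]
False [ 0.43057821 -0.31788188 -0.03530111  0.01274236 -0.02834136  1.03333217]
grip 22.02127407760522 39.111589193344116 [ 4.30793209e-01 -3.18233271e-01 -3.48204082e-02 -9.03273383e-01
 -1.76673806e-03  2.87987053e+00]
21.745924453529206
39.9167
```

View pics/hc2.png

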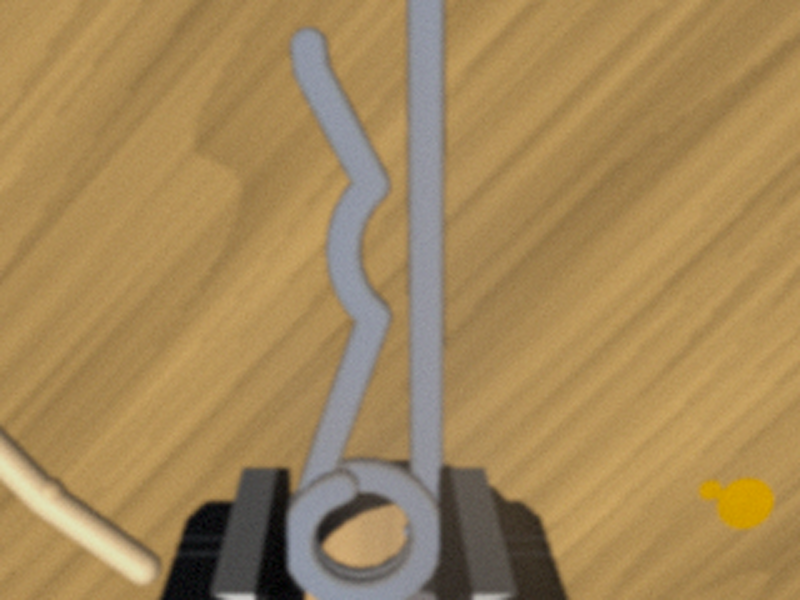

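The clip is held with its straight leg parallel to tool x (u≈350). Next I feel for the hole.

```bash
cat >> h.py <<'E'
PSI=.097;RP=R.from_euler('z',PSI).as_matrix();AX=np.array([.6461,-.0517])
def tcp(s,dy=0,dz=0):  # s: coil distance short of axle axis; dy lateral, dz height corrections
    o=RP@[-s,.0085+dy,0];return [AX[0]+o[0],AX[1]+o[1],.2061+dz]
E
python3 - <<'E'
from h import *
T=np.load("pics/hc.npy");Ti=np.linalg.inv(T)
im=cv2.imread("pics/hc.png").astype(int);col=im[:,348:353].mean(1);sat=col[:,2]-col[:,0]
v=np.where(sat[:250]>25)[0].max();print("tip row",v)
for vv in(v,v+40,230,290): print(vv,np.round((Ti@np.r_[wpix(T,350.4,vv,T[2,3]+.0377),1])[:3]*1e3,1))
p=tcp(.112);bot.move_pose([p[0],p[1],.26],down(PSI));bot.move_linear(p,.15);bot.wait(.3)
f0=avg()
h=bot.move_linear(tcp(.0835),.03,until_force=3);f=avg()
d=RP.T@(np.r_[AX,0]-f[:3]);print(h,"coil short mm",d[0]*1e3,"dF tool",RP.T@(f-f0)[3:],"z",f[2],bot.read_clock())
snap("ins")
i=cv2.imread("pics/ins.png")[60:300,180:500];cv2.imwrite("pics/ins2.png",cv2.resize(i,None,fx=2.5,fy=2.5,interpolation=2))
E
```

```text
tip row 88
88 [ 81.2   7.4 -38.1]
128 [ 68.9   7.6 -38. ]
230 [ 34.4   8.2 -37.9]
290 [ 11.5   8.6 -37.8]
True coil short mm 89.64976327063329 dF tool [-0.84695129 -0.22871064 -0.21223585] z 0.20514475874099275 46.325
```

No more picture views are left, so I'll use image profiles to judge the leg-to-axle alignment.

Run:
```python
from h import *
T=np.eye(4);T[:3,:3]=RP@np.diag([1,-1,-1]);T[:3,3]=tcp(.0896)
print("axle rim box",np.round(box(T,*AX,.2538,.01),1),"end",np.round(wproj(T,[*AX,.2578]),1),"hubtop box",np.round(box(T,*AX,.234,.02),1))
for x in(.03,.05,.07,.0815):print("leg",x,np.round(wproj(T,(T@[x,.0085,-.0377,1])[:3]),1))
im=cv2.imread("pics/ins.png");hsv=cv2.cvtColor(cv2.GaussianBlur(im,(0,0),1),cv2.COLOR_BGR2HSV)
print("cols",list(range(290,380,3)))
for v in range(20,200,6): print(v,"G"," ".join(f"{g:3d}" for g in hsv[v,290:380:3,2])," S"," ".join(f"{g:3d}" for g in hsv[v,290:380:3,1]))
```

```text
axle rim box [323.2 392.6  20.   95. ] end [358.9  56.9] hubtop box [293.4 413.6  -2.7 126.8]
leg 0.03 [352. 244.]
leg 0.05 [353.1 187.9]
leg 0.07 [354.2 127. ]
leg 0.0815 [354.9  89.5]
cols [290, 293, 296, 299, 302, 305, 308, 311, 314, 317, 320, 323, 326, 329, 332, 335, 338, 341, 344, 347, 350, 353, 356, 359, 362, 365, 368, 371, 374, 377]
20 G 216 220 221 221 219 217 171 133 142 144 146 145 144 144 144 144 144 143 143 143 142 141 140 135 136 138 141 143 141 142  S 110 110 110 110 111 110  89  15   7   9  10   9   7   7   7   7   7   7   7   9   7   5   7   8   8   7   7   9   7   9
26 G 222 222 221 220 214 157 133 144 146 145 145 145 144 145 143 142 137 130 129 130 133 136 140 143 144 140 136 130 127 125  S 109 109 110 109 110  80   8   9   9   9   7   9   9   7   5   7   9   8   6   4   6   6   9  12  12  11  11   6   6   2
32 G 221 221 220 210 146 136 145 145 145 145 145 143 143 140 131 123 124 134 144 153 159 163 166 168 171 167 162 157 149 140  S 112 110 110 111  66   9   7   9   9   7   9   7   5   9   8   8   2   4  11  15  18  19  25  26  27  24  20  18  15   9
38 G 221 219 2
[... 5997 characters left out ...]
151 172 178 179 173 162 205 209 166 170 175 175 161 202 215 212 211 206 194 173  S  10  20  11  11  28  41  88 113 115 109  35  19  24  24  18  42 104 105  41  17  22  19  14  97 106 107 108 109 109 111
188 G  24  23  25  24  26  27  28  30  44 117 172 178 178 177 155 104 102 108 138 171 174 174 148 102  84  70  62  60  57  56  S  21   0  20   0  20  19  18  17  23   2  21  27  26  23   8  37  98  90  18  18  19  18   5  75  91  76  74  68  67  68
194 G  25  24  25  26  27  28  29  41 125 176 179 179 170 116  58  51  53  63 129 170 173 174 145  77  64  62  63  62  61  59  S  10   0  10  20  19  18  18  19   4  23  27  26  18   9  44  50  48  45  10  17  19  21   5  46  64  70  69  70  75  73
```

The image profile shows the axle centred at u≈353 and the leg at u≈351, against 3 px expected, so lateral error is only about 0.4 mm. I'll retry with small corrections.

Run:
```python
from h import *
for dy,dz in [(.0003,0),(.0003,.0008),(.0003,-.0008),(.001,0),(-.0006,0)]:
    bot.move_linear(tcp(.0935,dy,dz),.06)
    f0=avg(3)
    h=bot.move_linear(tcp(.0800,dy,dz),.03,until_force=3);f=avg(4)
    d=RP.T@(np.r_[AX,0]-f[:3]);print((dy,dz),h,"short %.1f"%(d[0]*1e3),"lat %.1f"%(-d[1]*1e3),np.round(RP.T@(f-f0)[3:],1),"z %.4f"%f[2],bot.read_clock())
    if d[0]<.085: break
```

```text
(0.0003, 0) True short 90.8 lat 8.7 [ 1.4 -1.8 -0.9] z 0.2055 46.8917
(0.0003, 0.0008) True short 90.9 lat 8.7 [ 0.4 -1.8  1.1] z 0.2062 47.4083
(0.0003, -0.0008) True short 91.4 lat 8.8 [-0.2 -0.5  0.4] z 0.2046 47.9167
(0.001, 0) True short 91.6 lat 9.8 [-1.   1.1  0.3] z 0.2052 48.4333
(-0.0006, 0) True short 90.9 lat 8.2 [0.1 0.1 0.4] z 0.2053 48.9583
```

The residual forces after these stops are about zero, which suggests the 3 N trigger fired on motion transients. I'll use a higher threshold.

Run:
```python
from h import *
bot.move_linear(tcp(.0935,.0002,0),.06);f0=avg(4)
for dy,dz in [(.0002,0),(.0002,.0008),(.0002,-.0008)]:
    bot.move_linear(tcp(.0935,dy,dz),.06)
    h=bot.move_linear(tcp(.0790,dy,dz),.03,until_force=6);f=avg(4)
    d=RP.T@(np.r_[AX,0]-f[:3]);print((dy,dz),h,"short %.1f"%(d[0]*1e3),"lat %.1f"%(-d[1]*1e3),np.round(RP.T@(f-f0)[3:],1),"z %.4f"%f[2],bot.read_clock())
    if d[0]<.085: break
```

```text
(0.0002, 0) True short 91.1 lat 8.6 [-0.5 -0.7  0.4] z 0.2052 49.75
(0.0002, 0.0008) True short 90.9 lat 8.7 [-0.  -1.7  1.2] z 0.2060 50.2917
(0.0002, -0.0008) True short 93.0 lat 9.1 [ 0.9 -0.   0.1] z 0.2042 50.8
```

Run:
```python
from h import *
bot.move_linear(tcp(.0935,.0002,0),.06);bot.wait(.1);f0=avg(4)
for s in np.arange(.092,.0775,-.001):
    bot.move_linear(tcp(s,.0002,0),.02);f=avg(3)
    d=RP.T@(np.r_[AX,0]-f[:3]);F=RP.T@(f-f0)[3:]
    print("%.1f"%(s*1e3),"read %.1f"%(d[0]*1e3),np.round(F,1),bot.read_clock())
    if np.linalg.norm(F)>6: break
```

```text
92.0 read 92.7 [-2.   0.8  0.2] 51.4
91.0 read 92.4 [-5.1  1.5 -0. ] 51.65
90.0 read 92.2 [-7.   0.2  0.4] 51.9
```

Contact is real: the tip meets the axle face and force builds at about 2.5 N/mm. I'll press lightly (about 5 N) and slide to feel for the hole.

```bash
cat > s.py <<'E'
from h import *
import sys
f0=None
def probe(dy,dz,s=.0905):
    bot.move_linear(tcp(s,dy,dz),.02);f=avg(2);d=RP.T@(np.r_[AX,0]-f[:3]);F=RP.T@f[3:]
    print("dy %.1f dz %.1f"%(dy*1e3,dz*1e3),"read %.1f"%(d[0]*1e3),np.round(F,1),"%.1f"%bot.read_clock());return d[0],F
bot.move_linear(tcp(.0945,.0002,0),.06);bot.wait(.1);f=avg(4);F0=RP.T@f[3:];print("F0",F0)
ok=False
for y in (.0002,-.0008,.0012):
    for z in ([0,.0006,.0012,.0018,.0006,-.0006,-.0012,-.0018] if y>0 and y<.001 else [-.0012,-.0006,0,.0006,.0012]):
        d,F=probe(y,z)
        if F[0]-F0[0]>-2.0: ok=True;break
    if ok or bot.read_clock()>59: break
print(ok,y,z)
E
python3 s.py
```

```text
F0 [ 0.56193763 -0.37879894 -0.52735044]
dy 0.2 dz 0.0 read 92.3 [-5.  -0.8  1. ] 52.6
dy 0.2 dz 0.6 read 92.2 [-4.9 -0.7 -0.4] 52.9
dy 0.2 dz 1.2 read 92.1 [-4.9  0.1  0.2] 53.1
dy 0.2 dz 1.8 read 92.0 [-4.6  0.  -0.4] 53.4
dy 0.2 dz 0.6 read 92.1 [-5.5 -0.1  0.3] 53.6
dy 0.2 dz -0.6 read 92.2 [-5.7  0.8  0.3] 53.9
dy 0.2 dz -1.2 read 92.2 [-5.7 -0.6  0.6] 54.1
dy 0.2 dz -1.8 read 92.2 [-6.   0.   0.4] 54.4
dy -0.8 dz -1.2 read 92.3 [-5.8  0.5  1.1] 54.6
dy -0.8 dz -0.6 read 92.3 [-6.1  1.3  0.1] 54.9
dy -0.8 dz 0.0 read 92.2 [-5.5  0.5  0.5] 55.1
dy -0.8 dz 0.6 read 92.2 [-6.6  1.1  0.2] 55.4
dy -0.8 dz 1.2 read 92.2 [-5.5  0.9 -1.1] 55.6
dy 1.2 dz -1.2 read 91.2 [-3.6  3.   0.8] 55.9
dy 1.2 dz -0.6 read 91.0 [-4.1  3.4 -0.6] 56.2
dy 1.2 dz 0.0 read 91.0 [-4.5  2.9  0.2] 56.4
dy 1.2 dz 0.6 read 90.9 [-3.6  3.5 -0.5] 56.7
dy 1.2 dz 1.2 read 90.9 [-3.9  4.2 -0.6] 56.9
False 0.0012 0.0012
```

At dy +1.2 the tip drops 1 mm deeper and the wall pushes it towards +y, so the hole lies further to +y. I'll continue that way and go in if it frees.

```bash
cat > s2.py <<'E'
from h import *
from s_probe import probe
ok=False
for y,z in ((.0019,.0002),(.0026,.0002),(.0033,.0002),(.0026,.001),(.0026,-.0008)):
    d,F=probe(y,z)
    if d<.0906 or F[0]>-2: 
        d,F=probe(y,z,.0875)
        if d<.0893: ok=True;break
        bot.move_linear(tcp(.0905,y,z),.05)
print(ok,y,z)
if ok:
    h=bot.move_linear(tcp(.068,y,z),.04,until_force=9)
    print("in",h);probe(y,z,.068) if not h else print(avg(3))
E
sed -n '/^def probe/,/return/p' s.py | sed '1i from h import *' > s_probe.py; python3 s2.py
```

```text
dy 1.9 dz 0.2 read 90.9 [-4.5  4.1  0.6] 57.2
dy 2.6 dz 0.2 read 90.8 [-5.1  3.3 -0.6] 57.4
dy 3.3 dz 0.2 read 90.6 [-4.1  3.  -0.8] 57.7
dy 3.3 dz 0.2 read 88.2 [-4.   5.5  0.3] 58.0
True 0.0033 0.0002
in False
dy 3.3 dz 0.2 read 65.9 [0.9 6.4 0. ] 58.9
```

Run:
```python
from h import *
T,im=snap("ins3")
T=np.eye(4);T[:3,:3]=RP@np.diag([1,-1,-1]);T[:3,3]=tcp(.066,.0033,.0002)
print("axle rim box",np.round(box(T,*AX,.2538,.01),1),"leg pred",[np.round(wproj(T,(T@[x,.0085,-.0377,1])[:3]),0).tolist() for x in(.02,.04,.054,.0815)])
hsv=cv2.cvtColor(cv2.GaussianBlur(im[:,:,::-1].copy(),(0,0),1),cv2.COLOR_BGR2HSV)
print(list(range(280,440,4)))
for v in list(range(4,300,9)): print(v," ".join(f"{g:3d}" for g in hsv[v,280:440:4,2]))
```

```text
axle rim box [334.2 399.7 107.7 174.7] leg pred [[351.0, 270.0], [353.0, 216.0], [353.0, 176.0], [355.0, 89.0]]
[280, 284, 288, 292, 296, 300, 304, 308, 312, 316, 320, 324, 328, 332, 336, 340, 344, 348, 352, 356, 360, 364, 368, 372, 376, 380, 384, 388, 392, 396, 400, 404, 408, 412, 416, 420, 424, 428, 432, 436]
4  24  21  23  22  23  23  23  22  23  24  22  24  22  22  24  33  67  85  87 105 107 109 129 128  91  48  24  19  22  22  22  21  21  23  23  21  22  23  21  22
13  22  22  23  23  26  23  21  23  29 103 185 210 216 217 217 218 220 222 224 225 224 225 224 223 224 222 221 219 216 214 207 157  53  20  22  21  23  21  22  22
22  23  22  21  22  31 112 199 220 220 218 217 218 217 217 220 223 225 225 226 226 225 226 224 223 221 220 217 215 214 215 214 215 215 216 214 180  80  21  22  24
31  23  26 121 219 224 222 220 219 218 219 218 218 221 223 225 226 225 226 226 225 225 224 222 221 218 216 215 215 216 216 217 217 217 215 212 210 210 213 169  43
40 175 226 224 223 221 218 219 218 220 219 222 224 225 226 227 227 227 226 225 226 223 221 219 216 217 216 216 217 217 218 217 215 212 2
[... 3912 characters left out ...]
  63  63  74 119 181 198 199 199 198 199 199
265 236 237 236 236 236 235 233 175 180 181 159 186 176 158 135 172 180 171 114 113 113 114 114 115 128 157 179 187 190 190 190 190 189 188 189 187 186 185 186 185
274 196 201 200 207 225 233 211 173 178 169 179 198 202 203 199 163 179 177 201 235 234 234 234 231 212 195 194 194 191 187 190 189 189 188 188 187 186 187 189 188
283 191 190 198 200 199 195 164 177 179 164 191 191 191 192 191 163 177 179 179 233 232 231 229 213 190 188 190 172 215 235 231 195 198 200 200 199 200 200 201 200
292 193 191 187 185 191 176 174 180 165 186 192 192 192 194 196 176 174 178 164 196 200 199 198 197 196 195 181 198 235 238 229 192 191 190 190 190 190 189 189 189
```

The image shows the leg slid past the axle's +y side (leg u≈330 beside the axle at u≈370) and the clip turned about 7° in the grip. I'll back out and measure the leg line in the tool.

```bash
cat > leg.py <<'E'
from h import *
def legline(im,T,lo=120,hi=288):
    b=cv2.GaussianBlur(im,(0,0),.8).astype(int);m=(b[:,:,2]-b[:,:,0]>6)&(b.max(2)>158)
    pts=[]
    for v in range(lo,hi,4):
        c=np.where(m[v,300:400])[0]+300
        if len(c)==0: continue
        runs=np.split(c,np.where(np.diff(c)>1)[0]+1);runs=[r for r in runs if 5<=len(r)<=18]
        if runs: r=runs[-1];pts.append((v,r.mean()))
    pts=np.array(pts);k=np.ones(len(pts),bool)
    for _ in range(4):
        c=np.polyfit(pts[k,0],pts[k,1],1);k=abs(np.polyval(c,pts[:,0])-pts[:,1])<3
    Ti=np.linalg.inv(T);P=[(Ti@np.r_[wpix(T,np.polyval(c,v),v,T[2,3]+.0377),1])[:2] for v in (pts[k,0].min(),pts[k,0].max())]
    a=(P[0][1]-P[1][1])/(P[0][0]-P[1][0]);y0=P[1][1]-a*P[1][0]
    return a,y0,c,pts
if __name__=="__main__":
    bot.move_linear(tcp(.102,.0033,.0002),.15);T0,im=snap("back");f=avg(2)
    print(f,bot.read_clock())
    for n,p in(("hc",None),("ins",None),("back",tcp(.102,.0033,.0002))):
        im=cv2.imread(f"pics/{n}.png")[:,:,::-1];T=np.eye(4);T[:3,:3]=np.diag([1,-1,-1]);T[2,3]=.2
        a,y0,c,pts=legline(im,T);print(n,"slope deg %.2f y0 mm %.2f"%(np.degrees(np.arctan(a)),y0*1e3),c,len(pts))
    print(np.round(pts[::3],0).tolist())
    # tip row
    hsv=cv2.imread("pics/back.png").astype(int)
    for v in range(20,140,6):
        u=int(round(np.polyval(c,v)));print(v,u,hsv[v,u-12:u+13:4,0].tolist(),hsv[v,u-12:u+13:4,2].tolist())
E
python3 leg.py
```

```text
[ 0.54531028 -0.05060425  0.20693985  0.55931473  0.68924219  0.01055978] 59.325
hc slope deg 15.21 y0 mm -11.94 [-2.79417365e-01  3.85406702e+02] 37
ins slope deg -0.85 y0 mm 8.36 [-2.39040596e-03  3.50911433e+02] 42
back slope deg -5.36 y0 mm 8.31 [8.57811361e-02 3.22565068e+02] 42
[[120.0, 332.0], [132.0, 334.0], [144.0, 335.0], [156.0, 336.0], [168.0, 337.0], [180.0, 338.0], [192.0, 339.0], [204.0, 340.0], [216.0, 341.0], [228.0, 342.0], [240.0, 344.0], [252.0, 344.0], [264.0, 345.0], [276.0, 346.0]]
20 324 [137, 142, 135, 133, 72, 76, 117] [139, 143, 137, 135, 72, 78, 118]
26 325 [136, 140, 136, 117, 38, 88, 110] [140, 142, 141, 120, 40, 92, 113]
32 325 [139, 139, 142, 113, 60, 75, 103] [141, 143, 143, 116, 57, 75, 107]
38 326 [141, 136, 138, 118, 131, 67, 97] [144, 139, 142, 121, 119, 72, 100]
44 326 [139, 140, 140, 131, 72, 64, 79] [144, 142, 142, 133, 73, 64, 82]
50 327 [139, 136, 138, 134, 115, 62, 59] [143, 139, 142, 137, 118, 67, 59]
56 327 [140, 137, 141, 144, 137, 112, 62] [145, 141, 146, 145, 139, 111, 63]
62 328 [143, 138, 138, 141, 142, 140, 134] [145, 139, 142, 146, 
[... 259 characters left out ...]
7, 115, 111, 58, 110, 127, 128] [209, 208, 193, 76, 114, 130, 133]
92 330 [120, 115, 133, 172, 161, 81, 66] [209, 204, 156, 156, 150, 142, 107]
98 331 [115, 109, 172, 169, 172, 107, 108] [202, 172, 154, 152, 155, 159, 187]
104 331 [113, 107, 169, 174, 177, 114, 105] [201, 178, 161, 157, 159, 149, 192]
110 332 [110, 106, 167, 174, 172, 112, 106] [191, 169, 152, 155, 157, 164, 190]
116 333 [104, 117, 173, 172, 168, 101, 106] [188, 162, 157, 156, 155, 167, 191]
122 333 [106, 111, 168, 174, 172, 116, 104] [189, 173, 156, 157, 158, 169, 187]
128 334 [109, 119, 172, 174, 172, 99, 105] [188, 168, 160, 157, 160, 162, 183]
134 334 [112, 105, 168, 175, 171, 103, 98] [192, 169, 155, 156, 160, 157, 179]
```

Now I tighten the grip against further turning, re-pose with the leg aligned to the hole, and re-measure.

```bash
cat >> h.py <<'E'
def tcp2(g,a,y0,dy=0,dz=0): # tip distance g short of axle axis; leg y=y0+a x in tool frame
    yt=PSI+np.arctan(a);o=R.from_euler('z',yt).as_matrix()@[.0815,-(y0+a*.0815),0]
    t=RP@[-g,dy,0];return [AX[0]+t[0]-o[0],AX[1]+t[1]-o[1],.2065+dz],down(yt)
E
python3 - <<'E'
from leg import *
bot.set_gripper(0.0,100);print(bot.read_clock(),bot.read_finger_force())
p,q=tcp2(.020,-.0938,.0084)
bot.move_linear(p,.08,rotation=q);T,im=snap("al");print(bot.read_clock())
I=np.eye(4);I[:3,:3]=np.diag([1,-1,-1]);I[2,3]=.2
a,y0,c,pts=legline(im,I,130);print("slope",a,"y0",y0,c)
yt=PSI+np.arctan(-.0938);T=np.eye(4);T[:3,:3]=R.from_euler('z',yt).as_matrix()@np.diag([1,-1,-1]);T[:3,3]=p
print("rim",np.round(box(T,*AX,.2538,.01),1),"end",np.round(wproj(T,[*AX,.2578]),1),"flat?",np.round(box(T,*AX,.2578,.0065),1),"hub",np.round(box(T,*AX,.234,.02),1))
print("hole pred",wproj(T,np.r_[(AX+(RP@[-.01,0,0])[:2]),.2438]))
g=cv2.GaussianBlur(im,(0,0),1).max(2)
print(list(range(270,430,4)))
for v in range(0,130,5):print(v," ".join(f"{x:3d}" for x in g[v,270:430:4]))
E
```

```text
59.5417 98.05454045534134
59.8417
slope -0.09428065524664887 y0 0.008273081844463877 [8.64563790e-02 3.22254573e+02]
rim [288.9 360.1 -27.6  51.7] end [324.5  10. ] flat? [300.5 348.4 -17.2  36.2] hub [263.1 386.1 -45.1  90.9]
hole pred [327.58868596  55.53827192]
[270, 274, 278, 282, 286, 290, 294, 298, 302, 306, 310, 314, 318, 322, 326, 330, 334, 338, 342, 346, 350, 354, 358, 362, 366, 370, 374, 378, 382, 386, 390, 394, 398, 402, 406, 410, 414, 418, 422, 426]
0 130 135 138 138 140 141 123 125 144 165 167 168 168 167 168 168 168 167 168 167 149 127 114 136 140 136 135 129 143 179 180 181 181 183 182 182 181 178 174 176
5 131 137 138 139 140 139 119 129 146 168 169 169 169 169 170 170 169 171 172 171 161 133 111 124 139 138 135 131 129 180 181 182 183 182 183 181 179 175 175 183
10 132 137 139 140 141 133 112 130 149 173 173 173 172 173 172 172 171 172 171 170 161 130 111 113 141 139 136 133 125 175 182 183 184 184 183 179 176 177 182 189
15 134 137 140 141 141 126 108 123 141 167 171 170 169 167 168 168 168 167 167 166 147 122 104 121 141 139 137 135 127 158 183 184 185 182 179 176 
[... 2907 characters left out ...]
 215 212 211 209 207 207 207 208 205 108  20
110 172 174 176 160 203 199 195 193 189 189 189 190 189 188 151 173 174 150 177 180 181 189 200 209 213 217 219 218 214 213 211 209 208 207 209 209 207 137  21  21
115 216 206 204 204 200 196 193 189 188 189 190 190 191 187 148 173 174 150 176 181 189 199 210 214 216 219 218 215 213 211 209 206 208 208 208 208 163  26  21  21
120 214 211 206 201 197 193 190 189 190 190 190 190 190 187 154 172 173 154 171 188 199 208 213 216 219 217 215 213 210 209 207 207 207 210 208 144  29  20  22  23
125 210 207 201 196 178 176 189 190 190 192 191 191 188 185 151 171 173 160 178 200 209 213 216 218 216 215 213 211 208 206 208 209 209 204 102  23  21  22  21  21
```

The cross-hole mouth shows as a bright patch at about (327.5,55). The hole is predicted at (327.6,55.5) and the leg line points at (327.0,55), so everything lines up. Going in.

```bash
cat > go.py <<'E'
from h import *
a,y0=-.0941,.00833
def at(g,dy,dz,sp=.03):
    bot.move_linear(tcp2(g,a,y0,dy,dz)[0],sp);f=avg(2);F=RP.T@f[3:]
    # actual advance relative to command
    e=RP.T@(np.array(f[:3])-tcp2(g,a,y0,dy,dz)[0]);print("g %.1f dy %.1f dz %.1f"%(g*1e3,dy*1e3,dz*1e3),"err",np.round(e*1e3,1),"F",np.round(F,1),"%.2f"%bot.read_clock());return F
def search():
    at(.0125,0,0,.05)
    for dy,dz in((0,0),(0,.0008),(0,-.0008),(.0007,0),(-.0007,0),(-.0007,.0008),(-.0007,-.0008),(.0007,.0008),(.0007,-.0008)):
        F=at(.007,dy,dz)
        if F[0]>-2.5:
            F=at(.004,dy,dz)
            if F[0]>-3.5: return dy,dz
        at(.0115,dy,dz,.06)
        if bot.read_clock()>65.5:return
r=search();print(r)
if r: at(-.010,*r,.05)
E
python3 go.py
```

```text
g 12.5 dy 0.0 dz 0.0 err [ 0.5  0.  -0.2] F [0.1 0.3 0.1] 60.14
g 7.0 dy 0.0 dz 0.0 err [-0.7  0.2 -0.4] F [-4.1 -0.  -0.5] 60.48
g 11.5 dy 0.0 dz 0.0 err [ 0.5 -0.1  0.4] F [ 0.4 -0.3 -1.3] 60.73
g 7.0 dy 0.0 dz 0.8 err [ 0.6 -0.1  0.2] F [ 0.2 -0.2 -0.3] 61.02
g 4.0 dy 0.0 dz 0.8 err [ 0.3 -0.1  0. ] F [-0.2 -1.   0.2] 61.27
(0, 0.0008)
g -10.0 dy 0.0 dz 0.8 err [ 0.3 -0.1 -0.2] F [-0.4 -0.7  0.7] 61.71
```

The leg is free in the hole. Next I push it home.

```bash
cat > push.py <<'E'
from h import *
import go_at
at=go_at.at;r=(0,.0008)
for g in(-.020,-.026,-.030,-.034,-.038,-.0395): 
    F=at(g,*r,.05)
    if np.linalg.norm(F)>15: print("stop");break
E
sed -n '1,/return F/p' go.py > go_at.py; python3 push.py
```

```text
g -20.0 dy 0.0 dz 0.8 err [ 0.4  0.2 -0.1] F [0.  0.8 0.6] 62.06
g -26.0 dy 0.0 dz 0.8 err [-1.1  0.4 -0.4] F [-5.5  1.3  0. ] 62.33
g -30.0 dy 0.0 dz 0.8 err [-0.5  0.3 -0.2] F [-4.4  1.2  0.2] 62.58
g -34.0 dy 0.0 dz 0.8 err [3.  0.2 0.8] F [ 6.   1.6 -1.7] 62.83
g -38.0 dy 0.0 dz 0.8 err [1.4 0.1 0.3] F [ 3.9  2.2 -0.2] 63.08
g -39.5 dy 0.0 dz 0.8 err [0.  0.1 0. ] F [0.9 2.6 0.9] 63.33
```

The force profile shows the bow springing over and the clip drawing itself in, at rest at home. I'll release, retreat and hand in.

Run:
```python
from h import *
bot.set_gripper(1.0);p=bot.read_position();bot.move_linear([p[0],p[1],p[2]+.10],.15)
bot.wait(.2);print(bot.read_ft_force(),bot.read_clock())
print(bot.close_job())
```

```text
[-0.62948803 -0.38045073 -0.0380057 ] 65.0
the job is handed in; nothing more can be done
None
```

The wheel sits down on the collar and the R-clip is pushed home through the axle's cross hole; I judged both by position and force readings, with no final picture, and handed the job in at 65.0 s of the 72 s allowed, with the arm clear.

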